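Reset the click stop of a knife-grinding jig

TASK

Vibration has upset the depth setting of the knife-grinding jig. Ease the spring clip up off the knob with the wedge until it snaps past the bead on its rod, and lay the wedge down flat on the bench; then turn the knob fully clockwise to its stop, back it off anticlockwise exactly four clicks and let go. Finally press the clip fully home again to lock the knob, and leave the other things on the bench where they are.

Things in the scene. Friction and masses are not known exactly. Their poses are not given: they have to be found in the camera images.
- jig: Fixed grey plate 120 (x) x 200 (y) x 20 mm; origin under its centre at bench level, x away from the robot at yaw 0. Its top, the deck, is 20 mm over the bench. On it (mm, its frame): knob axis at (0, 40); clip rod at (0, -35); click plunger block 24 x 20, top 42 over the bench, at (0, 85); steel fence along the far edge, x 46 to 60, top 60 over the bench. Nothing else.
- knob (a joint): Click knob, rad: 0 at the clockwise stop (give 0.04), growing anticlockwise seen from above, to 4.2. A click each 20 degrees (0.349 rad). Starts 0.25 to 1.14 from the stop, rarely balanced between two clicks. 0.12 N m turns it over a click; let go, it drops into the nearest. With the clip down (joint clip below 0.004) the clip's tongue stands between its teeth: do not force it.
- knob_grip (a point): Middle of the knob's black grip bar, on the knob's axis, 106 mm over the bench. Bar 50 mm long (along this point's x), 14 mm wide (y), 24 mm high (94 to 118 mm over the bench), on a steel stem 14 mm thick; below, a toothed steel disc, 65 mm diameter, 20 to 28 mm over the bench.
- clip (a joint): Height of the spring clip on its rod, m: 0 home, 0.022 highest. Two sprung legs hug the rod; with about 5 N up or down they spread over the bead (half way at 0.0064) and snap past it: up, it jumps to about 0.0125 and stays; down, it drops home. It slides straight along the rod wherever it is pushed.
- clip_lip (a point): Centre of the top face of the clip's free lip, at (0, -67) mm in the jig's frame, 35 mm over the bench when home, rising with the clip; axes as the jig's. The clip is a steel plate 6 mm thick, from here x -15 to 15, y -16 to 81 mm, the rod through it at y 32. When home, a 9 mm gap between deck and plate, open along x: a wedge slid on the deck along the jig's x under this point passes beside the rod.
- wedge: Loose wedge with a wooden handle, 130 g, lying on the bench. Origin under the handle's centre, x towards the tip, z up. Handle 50 (x, -25 to 25) x 18 (y) x 36 mm high. Polished steel blade (slides easily, friction 0.25), 16 mm wide, flat underneath level with the handle's underside, 20 mm thick from the handle to x = 45 mm, then tapering evenly to 3 mm at its tip at x = 100 mm.
- wedge_tip (a point): Middle of the lower edge of the wedge's tip, 100 mm from the wedge's origin along its x.
- stone: Bystander: loose grey whetstone 60 x 150 x 28 mm, origin at the centre of its underside.
- disc: Bystander: loose brown grinding disc, 100 mm diameter, 12 mm thick, flat on the bench, origin at the centre of its underside.
- knife_a: Bystander: loose kitchen knife lying flat, about 280 mm long, 23 mm high; origin where handle and blade meet, at bench level, blade to its x.
- knife_b: Bystander: a second such knife.
- hammer: Bystander: loose hammer lying on the bench, handle to its -x.
- wrench: Bystander: loose wrench lying on the bench.
- oilcan: Bystander: closed upright can, 56 mm diameter, 120 mm high, origin at the centre of its underside.
- rod_top (a point): Top of the clip's upright steel rod, 6 mm thick, 68 mm over the bench; a ball-shaped bead 12 mm across is on it 44 mm over the bench. The clip's legs lie on its plate within 20 mm of the rod.
Things that resemble listed ones, but are neither listed nor needed, are in the scene too. Of the things that look like the wedge, take the one that is farthest to the robot's left at the start.

How it is judged:
By the outcome, as a careful person would: the job done as asked, in the order asked, and still so for the second after the job is handed in, with the robot touching nothing.
It also fails if it takes over 67 s, if anything falls off the work surface, if the arm or the gripper's body presses on something with over 40 N, if the wrist force passes 120 N, or if a joint passes its speed limit or range.

ROBOT

A 6-joint arm with a two-finger parallel gripper is mounted at the origin on the work surface. World frame = base frame: x ahead of the robot, y to its left, z up, the work surface at z = 0. Lengths are in mm, angles in rad, forces in N, time in s.
With the tool pointing down it reaches from about 350 to 875 mm from the base axis. Payload 4.2 kg.
Tool frame: the origin (TCP) lies at the very end of the fingers, on their centre line; the grasp point (between the pads) lies 19 mm behind it; z points along the fingers, y is the line along which they close (so a half turn about z gives the same grasp; the last joint's range is limited). The gripper opens to 85 mm and grips with 20 to 120 N. Pads are 22 mm wide; open, the fingers measure 114 mm over their backs; the gripper's body (76 mm by 85 mm) begins 54 mm behind the grasp point. The pads swing forward as they close: fully open they stand 13 mm farther back than shut.
Start: joints at [-0.879, 0.385, 0.008, 0, -1.194, -0.259], TCP at [262.146, -567.344, 231.312] pointing down, gripper open.
Joint ranges: [-3.14, 3.14], [-1.21, 2.06], [-1.07, 1.41], [-3.16, 2.05], [-2.99, -0.16], [-3.1, 3.1]. Speed limits (rad/s): [2.79, 2.79, 3.14, 3.14, 3.14, 3.14].

INTERFACE

Orientations are given as a unit quaternion [x, y, z, w].
In Python, from bench import arm gives the robot as it stands. The module is installed in compiled form; this text tells all that it offers.
- The arm moves only by the tool drive_tool, never from a script. Its argument "targets" is a list of rows, each a list of 5 numbers: the closure, from -1 (fully open) to 1 (shut), then the shift along the tool's x, y, z in mm, then the turn about the tool's z in degrees. In form: [[grip, tx, ty, tz, roll], ...]. A call has 1 to 12 rows; each row is the pose to reach, as a shift and turn from the pose commanded when the call began, along the tool's axes at that moment; what a row does not reach only later rows make up. A row lasts 1/10 s, in which the tool goes at most 50 mm and 8.59 degrees, less where a joint would pass 70% of its speed; a pose out of reach is approached as far as the arm can. A call with a gripper value outside its range is refused whole. The fingers move at their own pace and stop on an object; the grip force is fixed at half the most. Time passes only in rows, so rows that repeat a pose let the fingers close. It gives the time, the measured TCP pose, the force, the opening and the grip force at its end, in the units of the state.
- arm.read_state(): the state, without advancing time (a new reading comes with each control period).
- arm.get_image(name): name is "scene" or "top" or "wrist"; returns the picture (384x512x3 uint8, blue, green, red); there is no depth.
- arm.camera_params(name): a dict with "fov_y" (degrees; the focal length in pixels is half the picture's height over the tangent of half this angle, whatever the lens; pixels are square), "cx", "cy" (the principal point, pixels), "rvec" (rotation vector, rad) and "tvec" (3), from world to camera coordinates, as OpenCV has them; the wrist camera has in their place "tool_from_camera" (4x4, takes a point from camera to tool coordinates, whose origin is the TCP and whose axes are the flange's). Camera axes: x right, y down, z forward; pixel columns grow to the right and rows downward; lengths in mm; the calibration is good to about 2 mm. A picture is of the moment at which its call begins: read the wrist's pose just before it. camera_params takes no time and is no camera call.
- arm.job_done(): hands the job in; it is judged then, once.
The state is a dict: "clock": time; "joints": joint angles; "joint_vel": joint speeds; "joint_efforts": joint torques, N m; "position": TCP position; "ee_rot": TCP orientation; "contact_force": force on the tool from outside, world axes, zero at the start; "wrist_torque": the same for the moment, N m; "gripper_width": finger opening in mm; "grasp_force": force on a finger pad.
Only numpy, scipy, OpenCV 4.12 (cv2) and the standard library are available. Lean on these libraries where they do the work, as an engineer would, in place of code of your own. Each camera call takes 0.05 s, during which the arm holds its last target. There are 200 camera calls.

## Working session

There is one attempt and no reset: what is moved stays moved. The work goes in short steps, Python scripts to look and compute and a tool call to move; the robot and the scene stay as the last step left them, time stands still between calls to the robot, and variables do not carry over. Pictures are saved under pics/ and viewed, at most 10 in all, crops included, and the job is handed in when it is done.

Besides the shell and the picture viewer there is one more tool, called after ">>>" as a command line: name --pt "numbers of a row" for each row, then --argument value for the rest. drive_tool: Moves the arm, as the interface text tells. Its arguments: {"type":"object","properties":{"targets":{"type":"array","items":{"type":"array","items":{"type":"number"}}}},"required":["targets"]}

```bash
mkdir -p pics; cat > h.py <<'E'
import numpy as np, cv2
from bench import arm
from scipy.spatial.transform import Rotation as R
def cam(name,state=None):
    p=arm.camera_params(name); f=192/np.tan(np.radians(p["fov_y"])/2)
    K=np.array([[f,0,p["cx"]],[0,f,p["cy"]],[0,0,1.]])
    if name=="wrist":
        T=np.eye(4); T[:3,:3]=R.from_quat(state["ee_rot"]).as_matrix(); T[:3,3]=state["position"]
        W=T@np.array(p["tool_from_camera"]); Rc=W[:3,:3].T; t=-Rc@W[:3,3]
    else:
        Rc=cv2.Rodrigues(np.array(p["rvec"],float))[0]; t=np.array(p["tvec"],float).ravel()
    return K,Rc,t
def ray(c,uv,z):
    K,Rc,t=c; o=-Rc.T@t; d=Rc.T@np.linalg.inv(K)@np.array([uv[0],uv[1],1.])
    return o+d*(z-o[2])/d[2]
def proj(c,P):
    K,Rc,t=c; q=K@(Rc@np.array(P,float)+t); return q[:2]/q[2]
def tri(c1,u1,c2,u2):
    A=[];b=[]
    for (K,Rc,t),u in((c1,u1),(c2,u2)):
        o=-Rc.T@t; d=Rc.T@np.linalg.inv(K)@np.array([*u,1.]); d/=np.linalg.norm(d)
        M=np.eye(3)-np.outer(d,d); A.append(M); b.append(M@o)
    return np.linalg.solve(sum(A),sum(b))
def totool(s,P):
    return R.from_quat(s["ee_rot"]).inv().apply(np.array(P)-s["position"])
E
python3 - <<'E'
from h import *
s=arm.read_state(); print(s)
for n in("scene","top"):
    im=arm.get_image(n); cv2.imwrite(f"pics/{n}0.png",im); print(arm.camera_params(n))
print(arm.camera_params("wrist"))
a=cv2.imread("pics/top0.png"); cv2.imwrite("pics/top0b.png",cv2.resize(a,(800,600),interpolation=2))
a=cv2.imread("pics/scene0.png"); cv2.imwrite("pics/scene0b.png",cv2.resize(a,(800,600),interpolation=2))
E
```

```text
{'clock': 0.0, 'joints': array([-8.79406505e-01,  3.85523852e-01,  6.58740894e-03, -5.13468555e-04,
       -1.19403181e+00, -2.58590343e-01]), 'joint_vel': array([ 0.00095549, -0.00270828,  0.00030055, -0.00053937, -0.00214599,
       -0.00029644]), 'joint_efforts': array([ 3.12375550e-04, -3.92282546e+01,  1.88400739e+01,  4.18632388e+00,
       -4.65679768e-03, -2.62587281e-05]), 'position': array([ 261.88394686, -566.81009821,  230.22417179]), 'ee_rot': array([-2.14622091e-01,  9.76696535e-01,  1.07487408e-03, -2.84435349e-04]), 'contact_force': array([-0.42489344, -0.88589517,  0.21374293]), 'wrist_torque': array([-0.03868187,  0.00588568,  0.00737847]), 'grasp_force': 0.0, 'gripper_width': 85.57508360097455}
{'fov_y': 53.63305348542311, 'cx': 258.71326084013236, 'cy': 190.9510667685552, 'rvec': array([ 1.59413914,  1.76088512, -0.84804572]), 'tvec': array([  63.53810916, -264.53593944, 1758.7139632 ])}
{'fov_y': 50.26527897169855, 'cx': 256.2754558229241, 'cy': 188.6171904782648, 'rvec': array([ 2.17676371, -2.11953742,  0.15419136]), 'tvec': array([ -33.33615561,  541.05697945, 1364.72165457])}
{'fov_y': 64.39649206378068, 'cx': 260.30926720136716, 'cy': 190.57268098202823, 'tool_from_camera': array([[ 8.69791049e-04, -9.62036897e-01, -2.72918033e-01,
         6.95555724e+01],
       [ 9.99999540e-01,  9.47318992e-04, -1.52299114e-04,
        -6.20181505e-01],
       [ 4.05057803e-04, -2.72917775e-01,  9.62037278e-01,
        -1.42577797e+02],
       [ 0.00000000e+00,  0.00000000e+00,  0.00000000e+00,
         1.00000000e+00]])}
```

View pics/top0b.png

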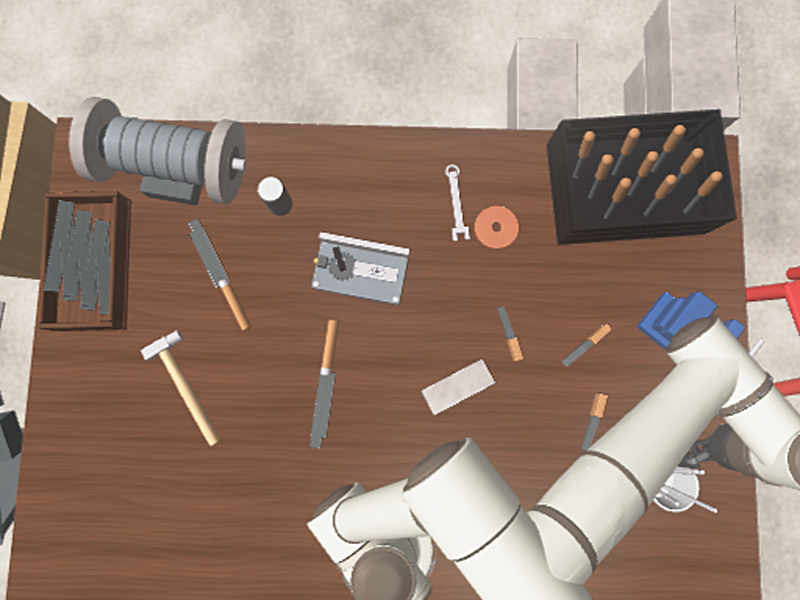

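View pics/scene0b.png

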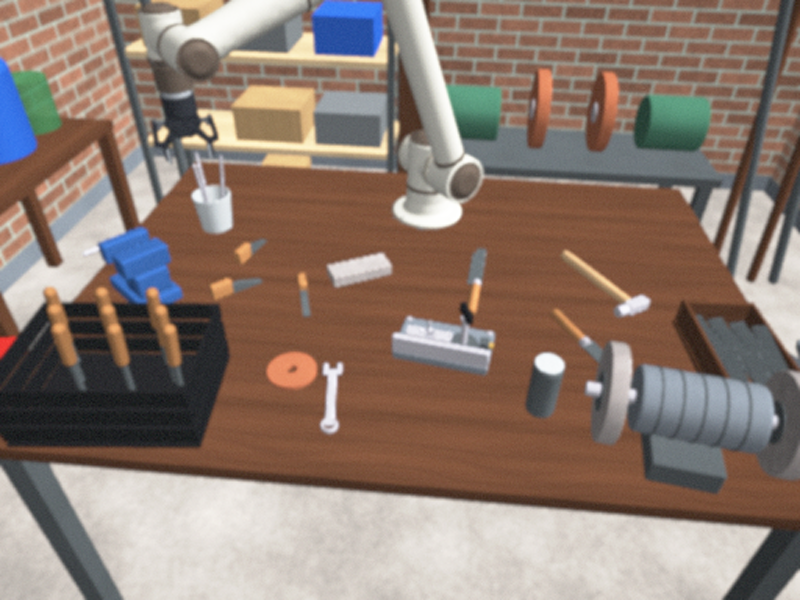

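The top view (800x600) shows the robot at the bottom and the jig at (360,268), fence on the far side, knob left and clip right. There are three wedge-like things on the bench: (510,333), (587,345) and (597,420); more stand in the black rack at right. The leftmost, (510,333), fits "farthest to the robot's left". I'll measure it and confirm in a crop.

```bash
python3 - <<'E'
from h import *
a=cv2.imread("pics/top0.png"); c=cam("top"); hsv=cv2.cvtColor(a,cv2.COLOR_BGR2HSV)
k=512/800
for n,u in dict(base=(560,590)).items(): pass
# wedge: orange handle and grey blade within window
x0,y0,x1,y1=305,190,345,238
w=hsv[y0:y1,x0:x1]
for n,m,z in(("handle",(w[...,1]>120)&(w[...,2]>150),36),("blade",(w[...,1]<70),10)):
    m=m.astype(np.uint8); nn,l,st,ce=cv2.connectedComponentsWithStats(m); i=1+np.argmax(st[1:,4])
    ys,xs=np.where(l==i); r=cv2.minAreaRect(np.c_[xs+x0,ys+y0].astype(np.float32))
    print(n,st[i],ce[i]+[x0,y0],ray(c,ce[i]+[x0,y0],z).round(1),[ray(c,p,z)[:2].round(0).tolist() for p in cv2.boxPoints(r)])
for n,u,z in(("jFL",(317,233),60),("jFR",(410,246),60),("jNL",(312,288),20),("jNR",(404,303),20),("cand2",(587,345),20),("cand3",(597,415),20)):
    print(n,ray(c,np.array(u)*k,z).round(1))
A=cv2.resize(a[185:285,300:400],(400,400),interpolation=2); B=cv2.resize(a[140:205,190:270],(400,325),interpolation=2)
o=np.zeros((400,800,3),np.uint8); o[:,:400]=A; o[:325,400:]=B; cv2.imwrite("pics/crop1.png",o)
E
```

```text
handle [20 26 10 15 72] [329.44444444 223.25      ] [ 430.  -270.4   36. ] [[449.0, -253.0], [456.0, -274.0], [411.0, -287.0], [404.0, -266.0]]
blade [ 13   6  12  22 113] [323.33628319 206.46017699] [ 489.4 -253.8   10. ] [[522.0, -233.0], [529.0, -250.0], [459.0, -274.0], [453.0, -256.0]]
jFL [670.2 167.3  60. ]
jFR [646.7 -37.   60. ]
jNL [554.2 178.3  20. ]
jNR [526.  -27.3  20. ]
cand2 [ 443.7 -432.3   20. ]
cand3 [ 292.6 -451.8   20. ]
```

View pics/crop1.png

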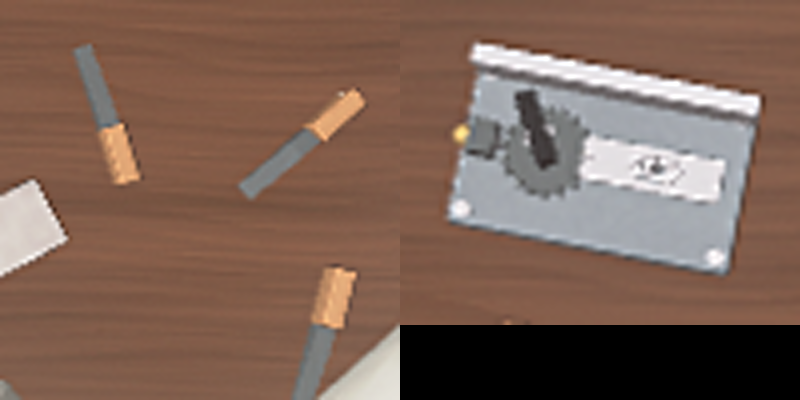

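The crop confirms it: the leftmost wedge-like thing has its handle at crop (120,155) and its blade tip at (83,47). It measures about 120 mm, the right size. The jig crop shows the knob bar, its long axis at about 18° in the world frame, and the white clip with its rod at (655,168).

>>> drive_tool --pt "-1 -40 29 0 1" --pt "-1 -82 58 10 3" --pt "-1 -123 87 20 5" --pt "-1 -164 116 30 8" --pt "-1 -205 145 30 8" --pt "-1 -246 174 30 8" --pt "-1 -277 199 30 8" --pt "-1 -277 199 30 8" --pt "-1 -277 199 30 8" --pt "-1 -277 199 30 8" --pt "-1 -277 199 30 8"

```text
clock: 1.2
position: [429.5, -271.4, 201.1]
ee_rot: [-0.145, 0.989, 0.0, -0.0]
contact_force: [-0.2, -0.3, 0.6]
gripper_width: 85.6
grasp_force: 0.0
```

```bash
python3 - <<'E'
from h import *
s=arm.read_state(); a=arm.get_image("wrist"); c=cam("wrist",s); cv2.imwrite("pics/w1.png",a)
print(s["clock"],s["position"],s["ee_rot"],s["joints"].round(2),s["joint_vel"].round(3), [proj(c,(430,-270,36)),proj(c,(525,-241,0))])
E
```

```text
1.2 [ 429.48928889 -271.44467346  201.08672809] [-1.45067994e-01  9.89421652e-01  1.03967563e-04 -2.45217028e-04] [-0.24  0.21 -0.32 -0.   -1.04 -1.04] [-0.007 -0.001  0.002  0.002 -0.001 -0.003] [array([262.16190895, 174.88833984]), array([262.20084535, 246.82990778])]
```

View pics/w1.png

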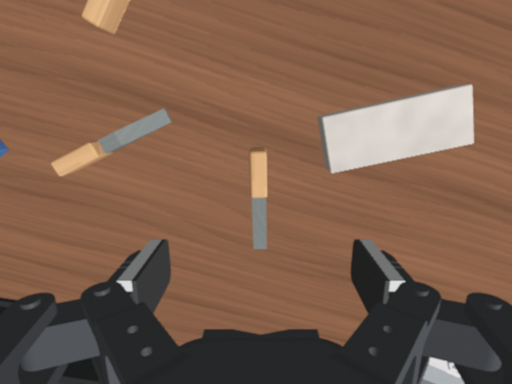

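The wrist view shows the wedge with its handle at (259,173) and its tip edge at (260,248), lined up with the image columns. The prediction (262,175)/(262,247) agrees.

```bash
cat > wm.py <<'E'
from h import *
def wedge(a,c,win,zb=0):
    x0,y0,x1,y1=win; w=cv2.cvtColor(a,cv2.COLOR_BGR2HSV)[y0:y1,x0:x1].astype(int)
    g=(w[...,1]<80)&(w[...,2]>60); o=(w[...,1]>80)&(w[...,2]>185)
    out={}
    for n,m in(("blade",g),("handle",o)):
        nn,l,st,ce=cv2.connectedComponentsWithStats(m.astype(np.uint8)); i=1+np.argmax(st[1:,4])
        ys,xs=np.where(l==i); out[n]=cv2.minAreaRect(np.c_[xs+x0,ys+y0].astype(np.float32)),st[i]
    return out
E
python3 - <<'E'
from wm import *
s=arm.read_state(); a=cv2.imread("pics/w1.png"); c=cam("wrist",s)
for n,(r,st) in wedge(a,c,(230,135,290,262)).items():
    b=cv2.boxPoints(r); z={"blade":2,"handle":36}[n]
    print(n,r,st,[ray(c,p,z)[:2].round(1).tolist() for p in b])
    P=[ray(c,p,z) for p in b]
E
```

```text
blade ((258.5, 223.5), (51.0, 15.0), 90.0) [ 21  63  16  52 766] [[467.8, -272.1], [462.7, -255.3], [525.6, -236.1], [530.9, -253.8]]
handle ((258.5, 174.5), (45.0, 15.0), 90.0) [ 21  17  16  46 694] [[410.5, -287.8], [406.2, -273.2], [451.7, -259.3], [456.3, -274.4]]
```

Handle centre (432,-274), yaw 17°: it fits. I'll descend half-closed to clear the stone, then grip.

>>> drive_tool --pt "0 -2 -3 45 0" --pt "0 -2 -3 90 0" --pt "0 -2 -3 130 0" --pt "0 -2 -3 165 0" --pt "0 -2 -3 185 0" --pt "0 -2 -3 195 0" --pt "0 -2 -3 195 0" --pt "1 -2 -3 195 0" --pt "1 -2 -3 195 0" --pt "1 -2 -3 195 0" --pt "1 -2 -3 195 0" --pt "1 -2 -3 195 0"

```text
clock: 2.45
position: [434.0, -273.2, 7.8]
ee_rot: [-0.146, 0.989, -0.001, 0.001]
contact_force: [-1.1, -1.2, 6.1]
gripper_width: 17.3
grasp_force: 59.6
```

```bash
python3 - <<'E'
from h import *
c=cam("top")
for n,u,zs,j in(("rod",(241,173.6),(44,56,68),(0,-35)),("bar",(217.2,165.5),(118,),(0,40)),("disc",(217.8,170.2),(28,),(0,40)),("lip_end",(254.6,176.8),(35,),(0,-83)),("lipC near",(253.6,180.3),(35,),(-15,-83)),("lip far",(254.9,171.8),(35,),(15,-83))):
    for z in zs: print(n,z,ray(c,u,z).round(1))
E=None
t=np.radians(-7.2)
for j in((0,-35),(0,40),(0,-83),(-15,-83),(15,-83),(-175,-67),(-63,-67)):
    print(j,(599+np.cos(t)*j[0]-np.sin(t)*j[1]).round(1),(70+np.sin(t)*j[0]+np.cos(t)*j[1]).round(1))
E
```

```text
rod 44 [591.6  34.9  44. ]
rod 56 [589.5  34.4  56. ]
rod 68 [587.3  33.9  68. ]
bar 118 [603.  110.3 118. ]
disc 28 [604.3 116.5  28. ]
lip_end 35 [583.3 -12.   35. ]
lipC near 35 [571.   -8.9  35. ]
lip far 35 [600.8 -12.6  35. ]
(0, -35) 594.6 35.3
(0, 40) 604.0 109.7
(0, -83) 588.6 -12.3
(-15, -83) 573.7 -10.5
(15, -83) 603.5 -14.2
(-175, -67) 417.0 25.5
(-63, -67) 528.1 11.4
```

>>> drive_tool --pt "1 0 0 -35 0" --pt "1 0 0 -75 0" --pt "1 -9 42 -85 4" --pt "1 -19 84 -85 9" --pt "1 -29 130 -85 14" --pt "1 -39 176 -85 19" --pt "1 -49 220 -80 24" --pt "1 -59 262 -65 24" --pt "1 -65 288 -45 24" --pt "1 -65 292 -35 24" --pt "1 -65 292 -35 24" --pt "1 -65 292 -35 24"

```text
clock: 3.65
position: [410.7, 25.5, 41.5]
ee_rot: [0.063, 0.998, -0.0, -0.0]
contact_force: [-0.1, -0.5, -0.9]
gripper_width: 17.5
grasp_force: 58.9
```

```bash
cat > jf.py <<'E'
from h import *
J=np.array([597.,70.]); T=np.radians(-7.2)
def injig(p):
    d=np.array(p[:2])-J; return np.array([np.cos(T)*d[0]+np.sin(T)*d[1],-np.sin(T)*d[0]+np.cos(T)*d[1]])
def jw(j): return J+np.array([np.cos(T)*j[0]-np.sin(T)*j[1],np.sin(T)*j[0]+np.cos(T)*j[1]])
def ang(q): return np.degrees(np.arctan2(*R.from_quat(q).as_matrix()[[1,0],0]))
E
python3 - <<'E'
from jf import *
s=arm.read_state(); print(s["position"],injig(s["position"]),ang(s["ee_rot"]),s["gripper_width"],s["joints"].round(2))
a=arm.get_image("top"); b=arm.get_image("wrist")
print(proj(cam("top"),[597,70,20]))
A=cv2.resize(a[135:235,185:285],(400,400),interpolation=2); o=np.hstack([A,cv2.resize(b,(400,300))[:, :] if 0 else np.vstack([cv2.resize(b,(400,300)),np.zeros((100,400,3),np.uint8)])])
cv2.imwrite("pics/p2.png",o); cv2.imwrite("pics/top2.png",a); cv2.imwrite("pics/w2.png",b)
E
```

```text
[410.68160013  25.45334584  41.49265246] [-179.26604743  -67.54727802] 172.81637106490018 17.500781199809236 [ 0.46  0.29 -0.74  0.   -0.54 -2.16]
[231.22876995 173.03808791]
```

View pics/p2.png

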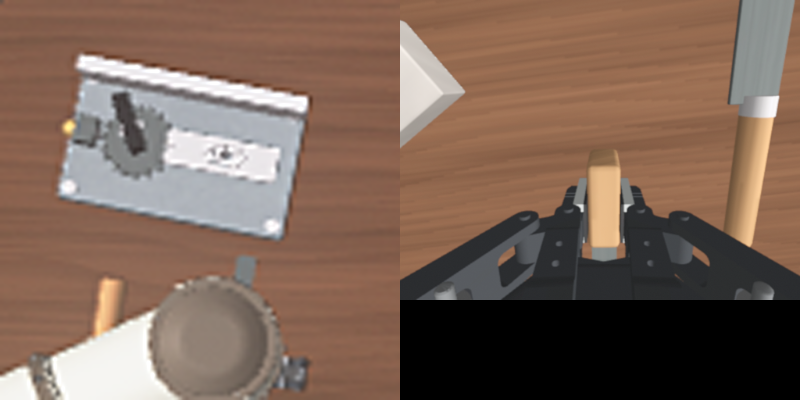

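The top crop (left) shows the held wedge's tip at (247,258), in line with the middle of the lip at about (260,163). The wrist view (right) shows the handle gripped straight. Now I'll lower to deck level and slide in.

>>> drive_tool --pt "1 0 0 8 0" --pt "1 -8 0 12 0" --pt "1 -25 0 12 0" --pt "1 -45 0 12 0" --pt "1 -60 0 12 0" --pt "1 -70 0 12 0" --pt "1 -80 0 12 0" --pt "1 -88 0 12 0" --pt "1 -95 0 12 0" --pt "1 -102 0 12 0"

```text
clock: 4.75
position: [508.6, 11.8, 28.4]
ee_rot: [0.063, 0.998, -0.001, -0.004]
contact_force: [-4.7, 0.5, 1.5]
gripper_width: 17.0
grasp_force: 59.3
```

```bash
python3 - <<'E'
from jf import *
s=arm.read_state(); print(s["position"],injig(s["position"]),s["contact_force"],s["gripper_width"])
E
```

```text
[508.64521621  11.79535951  28.44008298] [-80.36310413 -68.81947027] [-4.73504172  0.54279144  1.4856448 ] 17.036429324387118
```

>>> drive_tool --pt "1 -5 0 0 0" --pt "1 -9 0 0 0" --pt "1 -13 0 0 0" --pt "1 -16 0 0 0" --pt "1 -18 0 0 0" --pt "1 -18 0 0 0" --pt "1 -18 0 0 0"

```text
clock: 5.45
position: [529.9, 10.5, 29.3]
ee_rot: [0.063, 0.998, 0.0, 0.0]
contact_force: [0.3, 0.1, -1.5]
gripper_width: 16.7
grasp_force: 58.8
```

```bash
python3 - <<'E'
from jf import *
s=arm.read_state(); print(s["position"],injig(s["position"]),s["contact_force"],s["gripper_width"])
a=arm.get_image("scene");c=cam("scene"); cv2.imwrite("pics/sc3.png",a)
u=proj(c,[*jw((0,-35)),40]); print(u); x,y=int(u[0]),int(u[1])
b=arm.get_image("top")
o=np.hstack([cv2.resize(a[y-30:y+30,x-30:x+30],(400,400),interpolation=2),cv2.resize(b[135:215,195:275],(400,400),interpolation=2)]);cv2.imwrite("pics/p3.png",o)
E
```

```text
[529.86002803  10.48220321  29.34620898] [-59.15099531 -67.46335098] [ 0.29566152  0.05834976 -1.49558367] 16.74024182842745
[272.67949799 210.48003449]
```

View pics/p3.png

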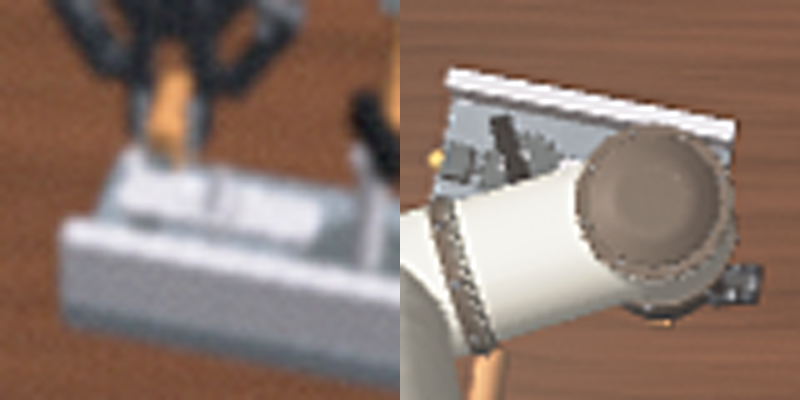

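The force fell from 4.7 N to zero, so the clip has snapped over the bead and the wedge is free. The scene crop shows the raised white plate at (215,200). Next I'll retract and lay the wedge down.

>>> drive_tool --pt "1 15 0 0 0" --pt "1 40 0 0 0" --pt "1 70 0 0 0" --pt "1 100 0 0 0" --pt "1 120 0 0 0" --pt "1 124 0 8 0" --pt "1 124 0 16 0" --pt "1 124 0 20 0" --pt "1 124 0 21 0" --pt "1 124 0 21.5 0" --pt "1 124 0 21.5 0"

```text
clock: 6.65
position: [407.7, 26.2, 7.8]
ee_rot: [0.063, 0.998, 0.0, 0.0]
contact_force: [-0.7, -0.3, 1.8]
gripper_width: 17.1
grasp_force: 59.4
```

>>> drive_tool --pt "0.3 0 0 0 0" --pt "0.1 0 0 0 0" --pt "0.1 0 0 0 0" --pt "0.1 0 0 -30 0" --pt "0.1 0 0 -75 0" --pt "-0.2 -15 8 -120 -5" --pt "-0.2 -50 29 -155 -10" --pt "-0.2 -90 53 -180 -15" --pt "-0.2 -130 77 -182 -20" --pt "-0.2 -165 98 -182 -25" --pt "-0.2 -182 107 -182 -25" --pt "-0.2 -182 107 -182 -25"

```text
clock: 7.85
position: [602.6, 110.2, 188.4]
ee_rot: [-0.155, 0.988, -0.0, -0.0]
contact_force: [-1.4, -0.4, -0.2]
gripper_width: 51.0
grasp_force: 0.0
```

>>> drive_tool --pt "-0.2 0 0 0 0" --pt "-0.2 0 0 0 0"

```text
clock: 8.05
position: [599.7, 108.8, 189.7]
ee_rot: [-0.155, 0.988, -0.0, -0.001]
contact_force: [-0.3, 0.2, 0.2]
gripper_width: 51.1
grasp_force: 0.0
```

```bash
python3 - <<'E'
from jf import *
s=arm.read_state(); a=arm.get_image("wrist"); c=cam("wrist",s); print(s["clock"],s["position"],ang(s["ee_rot"]),s["joints"].round(2))
print(proj(c,[*jw((0,40)),118]),proj(c,[*jw((0,-35)),68]),proj(c,[*jw((0,-67)),47.5]))
cv2.imwrite("pics/w4.png",a)
E
```

```text
8.05 [599.68930175 108.83499591 189.69454327] -162.21695873008042 [ 0.44  0.39 -0.09 -0.   -1.09 -1.71]
[261.36898909 205.16110711] [183.126399  152.2554166] [156.11495214 134.27626692]
```

View pics/w4.png

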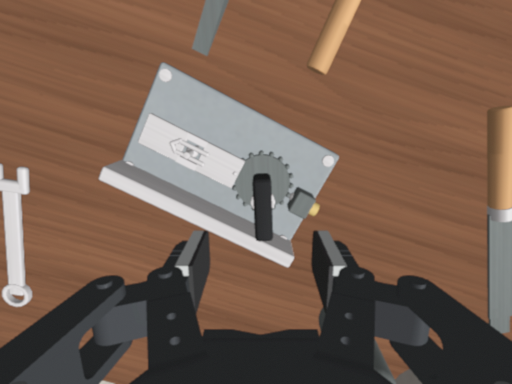

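The wrist view shows the black bar from (262,177) to (264,240), nearly along the columns. The clip plate runs from (150,130) to (240,172), the blade tip of the laid wedge is at (205,40), and the rod is at about (187,150).

```bash
python3 - <<'E'
from jf import *
s=arm.read_state(); a=cv2.imread("pics/w4.png"); c=cam("wrist",s)
g=a[150:250,235:300].max(2); m=(g<35).astype(np.uint8)
n,l,st,ce=cv2.connectedComponentsWithStats(m); i=1+np.argmax(st[1:,4]); ys,xs=np.where(l==i)
r=cv2.minAreaRect(np.c_[xs+235,ys+150].astype(np.float32)); print(r)
P=[ray(c,p,118)[:2] for p in cv2.boxPoints(r)]; print(np.round(P,1),np.mean(P,0))
v,_,_,_=cv2.fitLine(np.c_[xs,ys].astype(np.float32),2,0,.01,.01).ravel()[:4],0,0,0
p0=np.array([xs.mean()+235,ys.mean()+150]); d=np.array(v[:2],float)
q=ray(c,p0+25*d,118)-ray(c,p0-25*d,118); print("bar ang",np.degrees(np.arctan2(q[1],q[0])),"centre",ray(c,p0,118),"expect",jw((0,40)))
# yaw from near plate corners, z=20
A,B=ray(c,(165,68),20),ray(c,(335,158),20); print("near corners",A,B)
E
```

```text
((260.5000305175781, 177.0), (6.5484619140625, 15.037208557128906), 75.96376037597656)
[[582.9  96.7]
 [577.1 105.9]
 [581.2 108.5]
 [587.   99.2]] [582.05306727 102.58033006]
bar ang 116.06817828280477 centre [582.05603819 102.76134473 118.        ] expect [602.01332934 109.68458805]
near corners [530.13306462 -10.09360385  20.        ] [561.22119321 176.86962394  20.        ]
```

```bash
python3 - <<'E'
from jf import *
s=arm.read_state(); a=cv2.imread("pics/w4.png"); c=cam("wrist",s)
print(a[165:250:8,264].max(1), a[215,248:282].max(1))
for th in(45,60):
    m=(a[165:250,240:290].max(2)<th).astype(np.uint8)
    n,l,st,ce=cv2.connectedComponentsWithStats(m); i=1+np.argmax(st[1:,4]); ys,xs=np.where(l==i)
    r=cv2.minAreaRect(np.c_[xs+240,ys+165].astype(np.float32)); P=[ray(c,p,118)[:2] for p in cv2.boxPoints(r)]
    print(th,st[i],r,np.round(P,1).tolist(),np.mean(P,0))
E
```

```text
[128  75  42  51  51  52  52  52  53  52 218] [177 177 176 176 175 159  98  40  38  45  48  49  48  50  51  52  52  52
  53  54  54  53  55  79 133 172 178 178 177 178 177 177 177 177]
45 [ 13   9  17  66 240] ((256.37249755859375, 205.46829223632812), (15.29508113861084, 65.37704467773438), 10.3888578414917) [[630.4, 104.1], [579.8, 97.5], [578.4, 108.4], [629.0, 115.7]] [604.38347696 106.42623069]
60 [  13    9   19   66 1051] ((261.7509765625, 206.5267333984375), (65.42256927490234, 16.667943954467773), 87.95458984375) [[581.8, 96.3], [577.8, 107.6], [625.9, 125.3], [630.2, 113.3]] [603.92712298 110.63444666]
```

>>> drive_tool --pt "-0.2 -4 0 40 -2" --pt "-0.2 -4 0 75 -2" --pt "-0.2 -4 0 92 -2" --pt "-0.2 -4 0 100 -2" --pt "-0.2 -4 0 100 -2" --pt "1 -4 0 100 -2" --pt "1 -4 0 100 -2" --pt "1 -4 0 100 -2" --pt "1 -4 0 100 -2" --pt "1 -4 0 100 -2"

```text
clock: 9.1
position: [605.1, 111.9, 91.6]
ee_rot: [-0.172, 0.985, 0.001, 0.001]
contact_force: [-2.9, 4.6, 4.5]
gripper_width: 12.7
grasp_force: 61.0
```

```bash
cat > st.py <<'E'
from jf import *
s=arm.read_state(); print(round(s["clock"],2),s["position"].round(1),"ang",round(ang(s["ee_rot"]),2),"F",s["contact_force"].round(1),"T",s["wrist_torque"].round(3),"w",round(s["gripper_width"],1),"j",s["joints"].round(2),"gf",round(s["grasp_force"],1))
E
python3 st.py
```

```text
9.1 [605.1 111.9  91.6] ang -160.16 F [-2.9  4.6  4.5] T [1.128 0.827 0.011] w 12.7 j [ 0.45  0.49 -0.2  -0.   -0.88 -1.67] gf 61.0
```

>>> drive_tool --pt "1 0 1.5 0 0" --pt "1 0 1.5 0 4" --pt "1 0 1.5 0 8" --pt "1 0 1.5 0 12" --pt "1 0 1.5 0 12"

```text
clock: 9.6
position: [604.9, 112.4, 91.6]
ee_rot: [-0.068, 0.998, 0.0, 0.001]
contact_force: [-2.1, 2.2, 5.4]
gripper_width: 13.0
grasp_force: 61.2
```

```bash
python3 st.py
```

```text
9.6 [604.9 112.4  91.6] ang -172.22 F [-2.1  2.2  5.4] T [0.357 0.548 0.125] w 13.0 j [ 0.45  0.49 -0.2   0.   -0.88 -1.88] gf 61.2
```

>>> drive_tool --pt "1 0 0 0 4" --pt "1 0 0 0 8" --pt "1 0 0 0 12" --pt "1 0 0 0 12"

```text
clock: 10.0
position: [604.9, 112.8, 91.6]
ee_rot: [0.037, 0.999, 0.001, 0.001]
contact_force: [-2.4, 2.9, 6.9]
gripper_width: 13.0
grasp_force: 61.2
```

```bash
python3 st.py
```

```text
10.0 [604.9 112.8  91.6] ang 175.76 F [-2.4  2.9  6.9] T [ 0.685  0.614 -0.034] w 13.0 j [ 0.45  0.49 -0.2   0.   -0.88 -2.09] gf 61.2
```

>>> drive_tool --pt "1 0 0 0 4" --pt "1 0 0 0 8" --pt "1 0 0 0 8"

```text
clock: 10.3
position: [604.9, 113.0, 91.6]
ee_rot: [0.105, 0.994, 0.001, 0.001]
contact_force: [-2.0, 4.4, 6.0]
gripper_width: 13.3
grasp_force: 61.2
```

```bash
python3 st.py
```

```text
10.3 [604.9 113.   91.6] ang 167.9 F [-2.   4.4  6. ] T [0.841 0.721 0.339] w 13.3 j [ 0.45  0.49 -0.2   0.   -0.88 -2.23] gf 61.2
```

>>> drive_tool --pt "1 0 0 0 1.5" --pt "1 0 0 0 3" --pt "1 0 0 0 3"

```text
clock: 10.6
position: [604.9, 113.0, 91.7]
ee_rot: [0.128, 0.992, 0.0, 0.001]
contact_force: [-2.8, 3.4, 5.7]
gripper_width: 13.0
grasp_force: 75.1
```

```bash
python3 st.py
```

```text
10.6 [604.9 113.   91.7] ang 165.28 F [-2.8  3.4  5.7] T [0.889 0.827 1.772] w 13.0 j [ 0.45  0.49 -0.2   0.   -0.88 -2.28] gf 75.1
```

The stop is found: torque rises to 1.77 N m. Knob zero is about tool angle 168.3°, so four clicks is 80° anticlockwise of that.

>>> drive_tool --pt "1 0 0 0 -8" --pt "1 0 0 0 -16" --pt "1 0 0 0 -24" --pt "1 0 0 0 -32" --pt "1 0 0 0 -40" --pt "1 0 0 0 -48" --pt "1 0 0 0 -56" --pt "1 0 0 0 -64" --pt "1 0 0 0 -72" --pt "1 0 0 0 -79" --pt "1 0 0 0 -83" --pt "1 0 0 0 -83"

```text
clock: 11.8
position: [606.0, 111.2, 91.6]
ee_rot: [-0.558, 0.83, -0.001, 0.002]
contact_force: [3.2, -4.0, 4.6]
gripper_width: 12.7
grasp_force: 61.1
```

```bash
python3 st.py
```

```text
11.8 [606.  111.2  91.6] ang -112.17 F [ 3.2 -4.   4.6] T [-1.195 -0.733  0.021] w 12.7 j [ 0.45  0.49 -0.2   0.   -0.88 -0.83] gf 61.1
```

Torque is about zero there, so it sits in a detent. I'll release, rise and check the bar angle.

>>> drive_tool --pt "0.5 0 0 0 0" --pt "-0.2 0 0 0 0" --pt "-0.2 0 0 0 0" --pt "-0.2 0 0 -3 0" --pt "-0.2 0 0 -35 0" --pt "-0.2 0 0 -75 0" --pt "-0.2 0 0 -105 0" --pt "-0.2 0 0 -110 0" --pt "-0.2 0 0 -110 0" --pt "-0.2 0 0 -110 0"

```text
clock: 12.8
position: [603.1, 111.9, 198.4]
ee_rot: [-0.558, 0.83, 0.001, -0.001]
contact_force: [-0.2, 0.2, -0.2]
gripper_width: 51.4
grasp_force: 0.0
```

```bash
python3 st.py; python3 - <<'E'
from jf import *
s=arm.read_state(); a=arm.get_image("wrist"); c=cam("wrist",s); cv2.imwrite("pics/w5.png",a)
u=proj(c,[604.5,111,118]).astype(int); x0,y0=u-45; print(u)
m=(a[y0:y0+90,x0:x0+90].max(2)<60).astype(np.uint8)
n,l,st,ce=cv2.connectedComponentsWithStats(m); i=1+np.argmax(st[1:,4]); ys,xs=np.where(l==i)
r=cv2.minAreaRect(np.c_[xs+x0,ys+y0].astype(np.float32)); P=[ray(c,p,118)[:2] for p in cv2.boxPoints(r)]
print(st[i],r,np.round(P,1).tolist(),np.mean(P,0))
for i in(0,1):
    d=P[i+1]-P[i]; print(np.linalg.norm(d),np.degrees(np.arctan2(d[1],d[0]))%180)
print("lip,rod",proj(c,[*jw((0,-67)),47.5]),proj(c,[*jw((0,-35)),68]))
E
```

```text
12.8 [603.1 111.9 198.4] ang -112.22 F [-0.2  0.2 -0.2] T [-0.063  0.004  0.05 ] w 51.4 j [ 0.45  0.39 -0.07 -0.   -1.11 -0.83] gf 0.0
[258 198]
[ 34  12  22  64 973] ((257.37713623046875, 196.33676147460938), (63.71608352661133, 19.318403244018555), 85.03025817871094) [[603.8, 83.3], [590.1, 87.6], [605.0, 136.2], [619.5, 131.8]] [604.59026457 109.71333207]
14.344797573020603 162.85053871535297
50.82867627907614 72.92947891177684
lip,rod [229.48759071  62.61768051] [237.83335935  98.26111006]
```

View pics/w5.png

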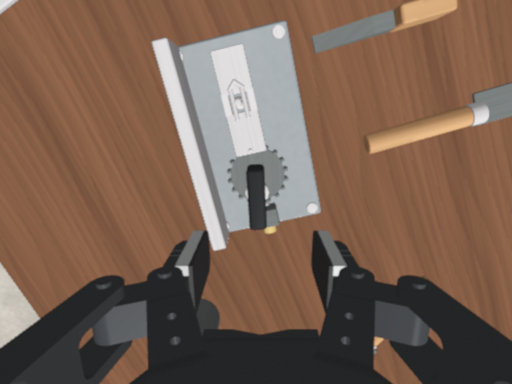

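The bar now lies at about 70–73° in the world frame (pixels (256,166) to (258,229)), 80° or so from the stop direction: four clicks. The clip plate runs from (228,48) to (248,155), with the rod at (238,98) as predicted. Now I'll shut the fingers and press the lip.

>>> drive_tool --pt "1 40 -10 0 -5" --pt "1 80 -20 20 -10" --pt "1 105 -27 60 -15" --pt "1 109 -28 100 -15" --pt "1 109 -28 125 -15" --pt "1 109 -28 138 -15" --pt "1 109 -28 140 -15" --pt "1 109 -28 140 -15"

```text
clock: 13.65
position: [589.3, 0.8, 59.9]
ee_rot: [-0.662, 0.75, -0.0, -0.0]
contact_force: [0.3, 0.4, 0.4]
gripper_width: 0.1
grasp_force: 0.0
```

```bash
python3 st.py; python3 -c "
from jf import *
print(injig(arm.read_state()['position']))"
```

```text
13.65 [589.3   0.8  59.9] ang -97.16 F [0.3 0.4 0.4] T [ 0.002 -0.031 -0.028] w 0.1 j [ 0.28  0.5  -0.29  0.   -0.78 -0.4 ] gf 0.0
[  1.0020383 -69.6599553]
```

>>> drive_tool --pt "1 0 0 5 0" --pt "1 0 0 10 0" --pt "1 0 0 13 0" --pt "1 0 0 16 0" --pt "1 0 0 18 0" --pt "1 0 0 18 0"

```text
clock: 14.25
position: [588.7, 0.5, 41.5]
ee_rot: [-0.661, 0.75, 0.0, -0.0]
contact_force: [0.3, 0.4, 0.4]
gripper_width: 0.3
grasp_force: 0.0
```

>>> drive_tool --pt "1 0 0 3 0" --pt "1 0 0 6 0" --pt "1 0 0 7 0" --pt "1 0 0 7 0"

```text
clock: 14.65
position: [588.7, 0.4, 35.0]
ee_rot: [-0.661, 0.75, 0.0, -0.0]
contact_force: [-0.9, 0.4, 2.8]
gripper_width: -0.2
grasp_force: 1.6
```

```bash
python3 st.py
```

```text
14.65 [5.887e+02 4.000e-01 3.500e+01] ang -97.19 F [-0.9  0.4  2.8] T [-0.051  0.33   0.041] w -0.2 j [ 0.28  0.53 -0.31  0.   -0.73 -0.4 ] gf 1.6
```

>>> drive_tool --pt "1 0 0 1 0" --pt "1 0 0 2 0" --pt "1 0 0 2 0"

```text
clock: 14.95
position: [588.9, 0.3, 34.8]
ee_rot: [-0.662, 0.75, -0.0, -0.0]
contact_force: [-5.0, 0.3, 12.0]
gripper_width: -0.1
grasp_force: 6.3
```

```bash
python3 st.py
```

```text
14.95 [5.889e+02 3.000e-01 3.480e+01] ang -97.16 F [-5.   0.3 12. ] T [ 0.175  1.321 -0.016] w -0.1 j [ 0.28  0.53 -0.31  0.   -0.73 -0.4 ] gf 6.3
```

There is a hard stop at 34.8 mm, the home height. I'll retreat clear and look once.

>>> drive_tool --pt "1 0 0 -15 0" --pt "1 0 0 -55 0" --pt "1 0 0 -100 0" --pt "1 0 0 -145 0" --pt "1 0 0 -165 0" --pt "1 0 0 -165 0" --pt "1 0 0 -165 0"

```text
clock: 15.65
position: [588.3, 0.6, 197.3]
ee_rot: [-0.661, 0.75, 0.0, 0.0]
contact_force: [-0.6, 0.6, -0.4]
gripper_width: -0.2
grasp_force: 0.0
```

```bash
python3 - <<'E'
from jf import *
s=arm.read_state(); a=arm.get_image("wrist"); c=cam("wrist",s); cv2.imwrite("pics/w6.png",a); b=arm.get_image("scene")
u=proj(c,[604.5,110.5,118]);v=proj(c,[*jw((0,-67)),35]);print(u,v,s["position"])
o=np.hstack([cv2.resize(a,(400,300)),cv2.resize(b[150:270,210:370],(400,300),interpolation=2)]);cv2.imwrite("pics/p6.png",o)
E
```

```text
[257.57629443 322.41040567] [260.3677427  177.86916598] [5.88341792e+02 5.65682533e-01 1.97265448e+02]
```

View pics/p6.png

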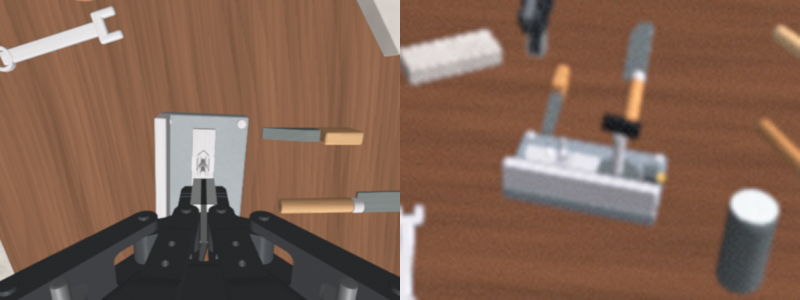

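The last view shows the clip down (scene crop (560,150)), the knob bar turned, the wedge flat on the bench at (555,100), and the bystanders in place. Handing in.

```bash
python3 -c "
from bench import arm
print(arm.job_done())"
```

```text
the job is handed in; nothing more can be done
None
```

The job is handed in at about 16 s of the 67 s: the wedge snapped the clip up and lies flat on the bench, the knob was turned to its stop, backed off about 80° (four clicks) and released, the clip is pressed home at 34.8 mm, and the bystanders look undisturbed.

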